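# Pulse the spice mill: set the speed, fit the bayonet lid, hold it at pulse

## Task

Get the red spice mill ready and pulse it: first turn its speed dial one click clockwise, from the off dot to the first speed, and no further. Then set the loose lid down into the grinding cup with its two lugs in the notches until it sits flat, and twist it clockwise against the spring about half way, until its white pointers stand at the orange pulse marks, without ever forcing it on into the lock. Finish while still holding the lid there in the gripper, because it springs back when let go, and leave the bean jar, mug and spoon alone.

Things in the scene. Friction and masses are not known exactly. Their poses are not given: they have to be found in the camera images.
- mill: Red motor base of the mill, 140 x 235 x 72 mm (x, y, z), fixed firmly on the worktop by suction feet. Origin under its centre, long side along y. The grinding cup stands on its +y half (axis at x 0, y +58 mm), the black speed dial on its -y half (axis at x -12 mm, y -70 mm).
- cup: Steel grinding cup with black collar, outer radius 52 mm, fixed on the base. Origin at the centre of its open mouth, level with the collar's flat top, 125 mm above the worktop; z up; turned +0.46 rad from the mill's axes. Its x axis runs through the two equal entry notches, half a turn apart. The inner lip is 74 mm in bore and 5 mm thick; notches at least 15 mm wide, out to radius 44 mm.
- cup_pulse (a point): Middle of one of the two orange pulse marks on the collar's top, at radius 48 mm, 0.46 rad clockwise (seen from above) of the cup's +x axis; the other is half a turn away. A white line marks each notch (entry); a white dot, 1.17 rad clockwise of each notch, marks the lock.
- lid: Loose lid, 150 g, 74 mm high, standing on its spigot on the worktop. Origin under the spigot's centre, z up, x along grip bar and lugs. Red spigot 70 mm across, 14 mm high, foot bevelled 2 mm; red flange 87 mm across, 14 to 18 mm up, white pointers at +x and -x; clear dome 18 to 46 mm up, 72 mm across. Fits either way round. Seated, the flange lies on the collar, origin 14 mm below the cup's.
- lid_bar (a point): Middle of the lid's black grip bar, 60 mm above the lid's underside on its axis. The bar is 60 mm long (lid's x), 18 mm wide (y) and 28 mm high (46 to 74 mm above the underside), to be pinched across its width; the dome's top below it is at 46 mm.
- lid_lug (a point): Tip of the lid's +x lug (its like is at -x), 40.5 mm from the axis; lugs are 10 mm wide, 1 to 7 mm above the underside. They enter only in line with the notches (2.5 mm spare each side; spigot 2 mm all round). Seated, the lid turns clockwise only: at 0.05 rad the lugs meet the spring switch, at 0.69 rad the stiff lock catches; the lock clicks home near 1.15 rad.
- switch (a joint): Spring switch under the cup's lip, pushed round by the lid's lugs: clockwise angle in rad, 0 at rest. It reads the lid's clockwise turn from the notches less about 0.05. The spring pushes the lid back: 0.13 N m at 0, rising 0.25 N m per rad. At the orange mark's middle it reads 0.41; it pulses from 0.25 to 0.57; stiff catches (0.6 N m) begin at 0.64; above 0.85 it is being forced into the lock.
- dial (a joint): Speed dial: clockwise angle in rad seen from above. It rests in clicks at 0 (off, smallest dot), 0.70 (first speed) and 1.40 (second speed), and snaps to the nearest when let go; about 0.1 N m takes it over a click (half way, at 0.35).
- dial_grip (a point): Middle of the dial's black grip bar, on the dial's axis, 92 mm above the worktop. The bar is 40 mm long, 13 mm wide, 24 mm high (80 to 104 mm above the worktop), on a round skirt of radius 24 mm with its top at 80 mm. The axes turn with the dial: bar along x, white pointer at the -x end, pinch across y.
- bean_jar: Bystander: amber glass jar with wooden cap, 80 mm across, 125 mm high; origin under its centre.
- mug: Bystander: white mug, 78 mm across, 88 mm high, handle at +y; origin under its centre.
- scoop: Bystander: spoon with dark handle, 160 mm long, lying along its x; origin under its middle.
Not all that is in view belongs to the job. Leave any blue or purple look-alike of the lid alone.

How it is judged:
On the way, in this order (a step that is already met when the one before it is completed fails the run):
1. the dial rests at the first speed, let go (value of joint dial between 0.58 and 0.82 rad and contact force between the fingers and mill below 0.3 N), for 0.2 s.
2. the lid sits flat in the cup, lugs in the notches (horizontal distance between lid and cup below 0.004 m and z of lid in the frame of cup below -0.0115 m and angle between lid's own z axis and vertical below 0.06 rad), for 0.1 s.
3. the lid is twisted to pulse and held there (value of joint switch between 0.25 and 0.57 rad and contact force between the fingers and lid above 2 N), for 0.5 s.
At the end, for the whole second after the job is handed in: Dial at the first speed (0.58 to 0.82 rad); lid upright and flat in the cup (centred within 4 mm, within 2.5 mm of its seat, tilt under 0.06 rad), twisted so the switch reads 0.25 to 0.57 rad, and gripped by the fingers (over 2 N), through the last second (all of step 2 and all of step 3 and z of lid in the frame of cup above -0.018 m and value of joint dial between 0.58 and 0.82 rad); the arm keeps its last pose, push and grip.
It fails at once if the lid is forced on into its lock (value of joint switch above 0.85 rad).
It fails at once if the dial is turned past the first speed (value of joint dial above 1 rad).
It fails at once if a bystander is disturbed (distance of any of bean_jar, mug, scoop from where it was at the start of the episode above 0.025 m).
It also fails if it takes over 58 s, if anything falls off the work surface, if the arm or the gripper's body presses on something with over 40 N, if the wrist force passes 120 N, or if a joint passes its speed limit or range.

## Robot

A 7-joint arm with a two-finger parallel gripper is mounted at the origin on the work surface. World frame = base frame: x ahead of the robot, y to its left, z up, the work surface at z = 0. Lengths are in m, angles in rad, forces in N, time in s.
With the tool pointing down it reaches from about 0.4 to 0.75 m from the base axis. Payload 19.5 kg.
Tool frame: the origin (TCP) lies on the centre line of the jaws, within the pads' length; the fingertips stand 8 mm ahead of it and the grasp point (between the pads) lies 11 mm behind it (tips_ahead is the distance from the TCP to the fingertips, in m); z points along the fingers, y is the line along which they close (so a half turn about z gives the same grasp; the last joint's range is limited). The gripper opens to 85 mm and grips with 20 to 120 N. Pads are 22 mm wide; open, the fingers measure 114 mm over their backs; the gripper's body (76 mm by 85 mm) begins 54 mm behind the grasp point. The pads swing forward as they close: fully open they stand 13 mm farther back than shut.
Start: joints at [-1.147, 0.707, -0.028, 1.485, 0.022, 0.951, -0.075], TCP at [0.258, 0.514, 0.239] pointing down, gripper open.
Joint ranges: [-2.71, 2.71], [-0.32, 2.16], [-1.57, 1.52], [0, 2.45], [-1.46, 4.6], [0, 2.02], [-2.83, 2.83]. Speed limits (rad/s): [1.89, 1.89, 2.57, 2.57, 3.01, 3.01, 3.01].

## Interface

Orientations are given as [roll, pitch, yaw] about the fixed x, y, z axes, in that order (R = Rz(yaw) Ry(pitch) Rx(roll)).
In Python, from plant import get_obs, snapshot, camera_params, sign_off, tips_ahead gives the robot as it stands.
- The arm moves only by the tool send_rows, never from a script. Its argument "moves" is a list of rows, each a list of 3 entries, a list of its own where there are three numbers: the shift along the world's x, y, z in m, then the turn, a rotation vector about the world's x, y, z in degrees, then the finger opening in m, from 0 to 0.0854. In form: [[[x, y, z], [rx, ry, rz], grip], ...]. A call has 1 to 10 rows; each row shifts and turns the commanded pose from where the row before left it; what a row does not reach is not made up. A row lasts 1/12 s, in which the tool goes at most 41.7 mm and 7.16 degrees, less where a joint would pass 70% of its speed; a pose out of reach is approached as far as the arm can. A call is refused whole if a number of a shift passes 0.0417 or a number of a turn 7.16, either way. A call with a gripper value outside its range is refused whole. The fingers move at their own pace and stop on an object; "squeeze" is the grip in N (left out, the last holds). Time passes only in rows, so rows that do not move let the fingers close. It gives the time, the measured TCP pose, the force, the opening and the grip force at its end, in the units of the state.
- get_obs(): the state, without advancing time (a new reading comes with each control period).
- snapshot(name): name is "scene" or "top" or "wrist"; returns the picture (384x512x3 uint8, red, green, blue); there is no depth.
- camera_params(name): a dict with "fx", "fy", "cx", "cy" (pixels), "D" ([k1, k2, p1, p2, k3] as OpenCV has them; the pictures are not rectified), "R" (3x3) and "t" (3): a world point X has camera coordinates R X + t. Camera axes: x right, y down, z forward; pixel columns grow to the right and rows downward; lengths in m; the calibration is good to about 2 mm. A picture is of the moment at which its call begins: read the wrist's pose just before it. camera_params takes no time and is no camera call; for the wrist camera it gives the pose at the moment of the call.
- sign_off(): hands the job in; it is judged then, once.
The state is a dict: "time": time; "qpos": joint angles; "joint_vel": joint speeds; "effort": joint torques, N m; "eef_pos": TCP position; "ee_rot": TCP orientation; "wrist_force": force on the tool from outside, world axes, zero at the start; "moment": the same for the moment, N m; "opening": opening from 0.0 (shut) to 1.0 (fully open); "gripper_force": force on a finger pad.
Only numpy, scipy, OpenCV 4.12 (cv2) and the standard library are available. Lean on these libraries where they do the work, as an engineer would, in place of code of your own. Each camera call takes 0.05 s, during which the arm holds its last target. There are 200 camera calls.

## Working session

There is one attempt and no reset: what is moved stays moved. The work goes in short steps, Python scripts to look and compute and a tool call to move; the robot and the scene stay as the last step left them, time stands still between calls to the robot, and variables do not carry over. Pictures are saved under pics/ and viewed, at most 10 in all, crops included, and the job is handed in when it is done.

Besides the shell and the picture viewer there is one more tool, called after ">>>" by a JSON object that holds its "api" and its "payload", one argument or row to a line. send_rows: Moves the arm, as the interface text tells. Its arguments: {"type":"object","properties":{"moves":{"type":"array","items":{"type":"array"}},"squeeze":{"type":"number"}},"required":["moves"]}

```bash
mkdir -p pics; ls; python3 - <<'E'
from plant import *
import cv2,numpy as np
o=get_obs();print({k:np.round(v,3).tolist() for k,v in o.items()},tips_ahead)
for n in("scene","top"):
    cv2.imwrite(f"pics/{n}0.png",snapshot(n)[:,:,::-1])
a=cv2.imread("pics/scene0.png");b=cv2.imread("pics/top0.png")
for n in("scene","top","wrist"):
    p=camera_params(n);print(n,{k:np.round(v,3).tolist() for k,v in p.items()})
E
```

```text
pics
{'time': 0.0, 'qpos': [-1.147, 0.707, -0.028, 1.485, 0.022, 0.951, -0.076], 'joint_vel': [0.0, -0.0, 0.002, 0.0, 0.0, 0.002, -0.001], 'effort': [-0.001, -88.319, 1.234, -23.617, 0.017, 0.006, -0.0], 'eef_pos': [0.258, 0.513, 0.239], 'ee_rot': [-3.14, 0.0, 2.676], 'wrist_force': [-0.478, -0.758, -0.342], 'moment': [-0.018, 0.026, -0.007], 'gripper_force': 0.0, 'opening': 0.996} 0.008
scene {'fx': 485.896, 'fy': 485.896, 'cx': 265.362, 'cy': 186.956, 'D': [0.01, 0.0, 0.0, 0.0, 0.0], 'R': [[0.278, 0.96, -0.011], [0.542, -0.167, -0.823], [-0.793, 0.223, -0.567]], 't': [-0.161, -0.195, 1.783]}
top {'fx': 413.803, 'fy': 413.803, 'cx': 261.195, 'cy': 195.139, 'D': [-0.023, 0.0, 0.0, 0.0, 0.0], 'R': [[-0.006, -1.0, 0.008], [-0.995, 0.006, -0.096], [0.096, -0.009, -0.995]], 't': [0.013, 0.558, 1.14]}
wrist {'fx': 293.121, 'fy': 293.121, 'cx': 257.904, 'cy': 186.26, 'D': [0.025, 0.0, 0.0, 0.0, 0.0], 'R': [[0.449, 0.894, -0.001], [0.858, -0.431, 0.279], [0.249, -0.126, -0.96]], 't': [-0.575, -0.036, 0.379]}
```

View pics/scene0.png

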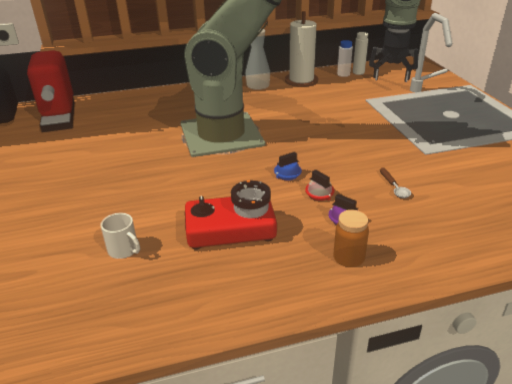

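View pics/top0.png

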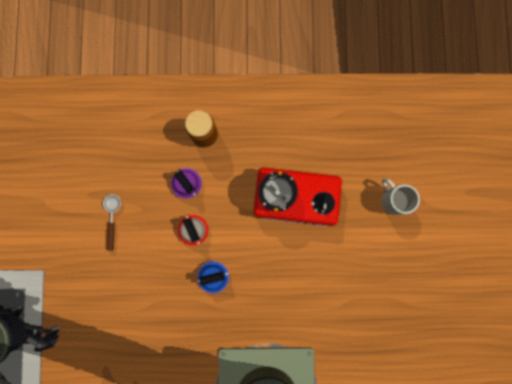

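The scene view shows the red mill at about (230,218), the cup at (251,198), the dial at (203,207) and the red lid at (320,187). The lid stands between the blue look-alike (288,168) and the purple one (343,212). In the top view the lid is at (193,230), the cup at (278,191) and the dial at (323,203).

```bash
cat >h.py <<'E'
from plant import *
import cv2,numpy as np
def ray(p,uv):
    K=np.array([[p["fx"],0,p["cx"]],[0,p["fy"],p["cy"]],[0,0,1.]])
    q=cv2.undistortPoints(np.array(uv,float).reshape(-1,1,2),K,np.array(p["D"],float)).reshape(-1,2)
    R=np.array(p["R"]);t=np.array(p["t"])
    return -R.T@t,np.c_[q,np.ones(len(q))]@R
def plane(p,uv,z):
    c,d=ray(p,uv);return c+d*((z-c[2])/d[:,2])[:,None]
def meet(rays):   # least-squares crossing of rays [(c,d),...]
    A=0;b=0
    for c,d in rays:
        d=d/np.linalg.norm(d);M=np.eye(3)-np.outer(d,d);A=A+M;b=b+M@c
    return np.linalg.solve(A,b)
def blobs(m,amin=20):
    n,l,s,c=cv2.connectedComponentsWithStats(m.astype(np.uint8))
    return [(s[i],c[i],l==i) for i in range(1,n) if s[i][4]>=amin]
E
python3 - <<'E'
from h import *
P=camera_params("top");im=cv2.imread("pics/top0.png");hsv=cv2.cvtColor(im,cv2.COLOR_BGR2HSV)
H,S,V=cv2.split(hsv)
red=((H<5)|(H>174))&(S>180)&(V>90)
for s,c,m in blobs(red,40):
    r=cv2.minAreaRect(np.argwhere(m)[:,::-1].astype(np.float32));print("red",s,c.round(1),np.round(r[0],1),np.round(r[1],1),round(r[2],1),plane(P,[r[0]],.07 if s[4]>1500 else .016).round(4))
    if s[4]>1500:print(plane(P,cv2.boxPoints(r),.072).round(4))
blk=V<50
for s,c,m in blobs(blk,40):
    r=cv2.minAreaRect(np.argwhere(m)[:,::-1].astype(np.float32));print("blk",s,np.round(r[0],1),np.round(r[1],1),round(r[2],1))
for n,uv,z in(("lid",(193,229),.074),("dial",(323,203),.092),("cup",(278,190),.125),("purple",(185,183),.074),("blue",(212,277),.074)):print(n,plane(P,[uv],z).round(3))
E
```

```text
red [ 254  168   87   57 2459] [303.9 198.1] [297.6 196.5] [83.7 49.2] 6.5 [[ 0.5495 -0.0892  0.07  ]]
[[ 0.4967  0.0316  0.072 ]
 [ 0.63    0.0157  0.072 ]
 [ 0.6026 -0.2112  0.072 ]
 [ 0.4695 -0.1927  0.072 ]]
red [189 216  19  27  74] [200.9 225.7] [200.1 226.5] [28.2 12.7] 66.3 [[0.4709 0.1821 0.016 ]]
red [178 219  19  26  63] [185.  236.2] [184.7 233.4] [27.3 11.6] 63.4 [[0.4517 0.2255 0.016 ]]
blk [175 172  19  21 164] [183.8 181.5] [23.   7.4] 53.1
blk [274 173  22  34 153] [287.3 186.9] [35.1 14.9] 67.9
blk [259 175  11  27  89] [263.  187.5] [ 7.1 26.9] 11.8
blk [314 193  20  20 256] [323.2 202.3] [19.1 18.4] 45.0
blk [184 219  15  22 147] [190.8 229.4] [21.9  6.8] 65.2
blk [200 272  24  13 158] [211.5 278.1] [ 7.5 22.8] 76.6
blk [   0  290   58   72 1615] [ 28.5 325.5] [71. 57.] 90.0
blk [240 367  51  17 580] [265. 375.] [16. 50.] 90.0
blk [  0 373  10  11  46] [  3.  379.5] [13.4  4.9] 45.0
lid [[0.463 0.193 0.074]]
dial [[ 0.53  -0.155  0.092]]
cup [[ 0.562 -0.033  0.125]]
purple [[0.588 0.216 0.074]]
blue [[0.336 0.142 0.074]]
```

>>> {"api": "send_rows", "payload": {
  "moves": [
    [[0.0205,-0.032,-0.003],[0,0,5],0.085],
    [[0.0205,-0.032,-0.003],[0,0,5],0.085],
    [[0.0205,-0.032,-0.003],[0,0,5],0.085],
    [[0.0205,-0.032,-0.003],[0,0,5],0.085],
    [[0.0205,-0.032,-0.003],[0,0,5],0.085],
    [[0.0205,-0.032,-0.003],[0,0,5],0.085],
    [[0.0205,-0.032,-0.003],[0,0,5],0.085],
    [[0.0205,-0.032,-0.003],[0,0,5],0.085],
    [[0.0205,-0.032,-0.003],[0,0,5],0.085],
    [[0.0205,-0.032,-0.003],[0,0,5],0.085]
  ]
}}

```text
time: 0.93
eef_pos: [0.4639, 0.1919, 0.209]
ee_rot: [-3.142, -0.0, -2.73]
wrist_force: [0.5, 0.9, -0.3]
opening: 0.994
gripper_force: 0.0
```

```bash
cat >>h.py <<'E'
def shot(n,tag):   # picture + calibration saved
    import json
    o=get_obs();p=camera_params(n);im=snapshot(n)[:,:,::-1];cv2.imwrite(f"pics/{tag}.png",im)
    json.dump({k:np.array(v).tolist() for k,v in p.items()},open(f"pics/{tag}.json","w"))
    print(tag,round(o["time"],2),o["eef_pos"].round(4),np.array(o["ee_rot"]).round(3));return im,p
def load(tag):
    import json
    return cv2.imread(f"pics/{tag}.png"),json.load(open(f"pics/{tag}.json"))
E
python3 -c "
from h import *
shot('wrist','w1')"
```

```text
w1 0.93 [0.4639 0.1919 0.209 ] [-3.142 -0.    -2.73 ]
```

Now move to above the mill: shift of about (+0.066, -0.30, 0) in the first call.

>>> {"api": "send_rows", "payload": {
  "moves": [
    [[0.006,-0.03,0.0],[0,0,0],0.085],
    [[0.006,-0.03,0.0],[0,0,0],0.085],
    [[0.006,-0.03,0.0],[0,0,0],0.085],
    [[0.006,-0.03,0.0],[0,0,0],0.085],
    [[0.006,-0.035,0.0],[0,0,0],0.085],
    [[0.006,-0.035,0.0],[0,0,0],0.085],
    [[0.006,-0.035,0.0],[0,0,0],0.085],
    [[0.006,-0.035,0.0],[0,0,0],0.085],
    [[0.006,-0.035,0.0],[0,0,0],0.085],
    [[0.006,-0.035,0.0],[0,0,0],0.085]
  ]
}}

```text
time: 1.82
eef_pos: [0.5231, -0.138, 0.2092]
ee_rot: [3.141, -0.0, -2.735]
wrist_force: [1.3, 0.7, 0.4]
opening: 0.997
gripper_force: 0.0
```

```bash
python3 -c "
from h import *
a,p=shot('wrist','w2')
b,_=load('w1')
cv2.imwrite('pics/w12.png',np.vstack([b[60:360],a[60:360]]))"
```

```text
w2 1.82 [ 0.5231 -0.138   0.2092] [ 3.141 -0.    -2.735]
```

View pics/w12.png

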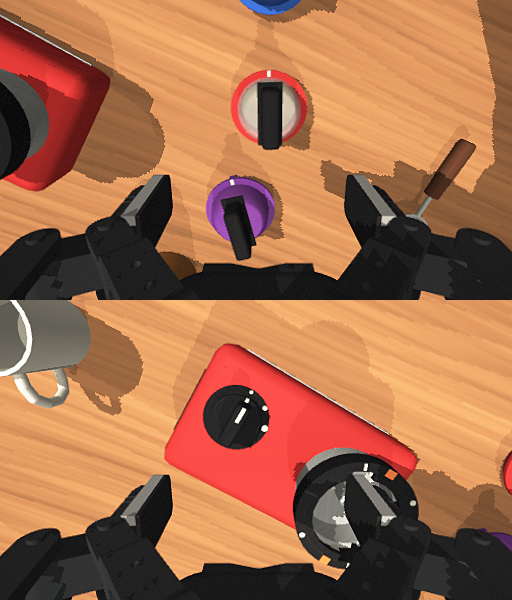

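In the top crop (w1) the red lid is at about (269,170) full frame, with its bar near vertical and its white pointer at (268,132). In the bottom crop (w2) the dial is at (237,177) with its pointer at the smallest dot (251,152). The cup's orange marks are at (390,235) and (325,320).

```bash
python3 - <<'E'
from h import *
for t in("w1","w2"):
    im,P=load(t);H,S,V=cv2.split(cv2.cvtColor(im,cv2.COLOR_BGR2HSV))
    print(t,"cam",(-np.array(P["R"]).T@P["t"]).round(4))
    for s,c,m in blobs((S<50)&(V>195),4):
        if s[4]<400:
            r=cv2.minAreaRect(np.argwhere(m)[:,::-1].astype(np.float32))
            print("white",s,c.round(1),np.round(r[1],1),round(r[2]),*[plane(P,[c],z).round(4)[0,:2] for z in(.018,.072,.104,.125)])
    for s,c,m in blobs((H>8)&(H<20)&(S>215)&(V>200),8):
        if s[4]<300:print("orange",s,c.round(1),plane(P,[c],.125).round(4))
    red=((H<6)|(H>174))&(S>150)&(V>90)
    for s,c,m in blobs(red,150):
        ct=max(cv2.findContours(m.astype(np.uint8),0,1)[0],key=cv2.contourArea);e=cv2.fitEllipse(ct);print("red",s,np.round(e[0],1),np.round(e[1],1),plane(P,[e[0]],.018).round(4))
    for s,c,m in blobs(V<60,300):
        if s[1]+s[3]<300:
            r=cv2.minAreaRect(np.argwhere(m)[:,::-1].astype(np.float32));print("black",s,c.round(1),np.round(r,1) if 0 else (np.round(r[0],1),np.round(r[1],1),r[2]))
E
```

```text
w1 cam [0.399  0.1638 0.3436]
white [227  16   7   6  33] [230.1  18.7] [5. 6.] 90 [0.3392 0.1078] [0.3491 0.1171] [0.355  0.1226] [0.3588 0.1262]
white [308  33   2   3   5] [308.4  34. ] [2. 1.] 90 [0.3204 0.1845] [0.3335 0.1811] [0.3412 0.179 ] [0.3462 0.1777]
white [14 83  7  4  7] [17.  84.6] [6.7 0.9] 27 [ 0.485  -0.0702] [ 0.4707 -0.0314] [ 0.4623 -0.0084] [0.4567 0.0067]
white [22 87  9  5  9] [26.  89.2] [8.9 0.4] 27 [ 0.4859 -0.0611] [ 0.4715 -0.0238] [ 0.4629 -0.0017] [0.4573 0.0128]
white [35 94  5  3  5] [37.  95.2] [4.5 0.4] 27 [ 0.4873 -0.0497] [ 0.4726 -0.0143] [0.4639 0.0067] [0.4582 0.0205]
white [ 62 109   8   5   8] [ 65.5 111. ] [8.  0.4] 27 [ 0.4912 -0.0194] [0.4759 0.011 ] [0.4668 0.029 ] [0.4609 0.0408]
white [ 73 115  10   6  10] [ 77.5 117.5] [10.3  0.4] 27 [ 0.4927 -0.0064] [0.4772 0.0219] [0.468  0.0386] [0.4619 0.0496]
white [267 130   3   7  19] [268.1 133. ] [6. 2.] 90 [0.4254 0.1876] [0.4211 0.1836] [0.4184 0.1813] [0.4167 0.1797]
white [283 153  12  38 293] [287.1 170.6] [37. 11.] 90 [0.4554 0.2247] [0.446  0.2146] [0.4405 0.2086] [0.4368 0.2047]
whit
[... 3066 characters left out ...]
.6562 -0.0189] [ 0.6233 -0.0433] [ 0.6039 -0.0577] [ 0.5911 -0.0672]
white [356 301   3   4   7] [357.1 302.4] [2.1 2.1] 45 [0.6383 0.0521] [0.6084 0.016 ] [ 0.5907 -0.0054] [ 0.5791 -0.0194]
white [341 303  10   5  35] [346.3 304.4] [4. 9.] 90 [0.6466 0.0408] [0.6154 0.0065] [ 0.5968 -0.0138] [ 0.5847 -0.0271]
white [346 323   3   5   7] [347.1 324.6] [1.2 4.4] 14 [0.674  0.0564] [0.6382 0.0196] [ 0.617  -0.0023] [ 0.603  -0.0166]
red [  164   104   254   185 17778] [273.7 198.3] [143.4 246.8] [[ 0.5512 -0.1055  0.018 ]]
red [503 214   9  41 262] [507.6 234.3] [ 8.5 42.6] [[0.4821 0.1688 0.018 ]]
black [ 204  145   65   64 3062] [234.9 176.8] (array([236. , 176.5]), array([63., 64.]), 90.0)
```

>>> {"api": "send_rows", "payload": {
  "moves": [
    [[0.0016,-0.0038,-0.01],[0,0,-6],0.045],
    [[0.0016,-0.0038,-0.01],[0,0,-6],0.045],
    [[0.0016,-0.0038,-0.01],[0,0,-6],0.045],
    [[0.0016,-0.0038,-0.01],[0,0,-6],0.045],
    [[0.0016,-0.0038,-0.01],[0,0,-6],0.045],
    [[0,0,0],[0,0,0],0.045]
  ]
}}

```text
time: 2.37
eef_pos: [0.5307, -0.1554, 0.1576]
ee_rot: [-3.141, -0.002, 3.019]
wrist_force: [-0.0, 0.3, -0.7]
opening: 0.526
gripper_force: 0.0
```

```bash
python3 - <<'E'
from h import *
im,P=shot("wrist","w3")
import plant;print(plant.tips_ahead,get_obs()["opening"])
H,S,V=cv2.split(cv2.cvtColor(im,cv2.COLOR_BGR2HSV))
for s,c,m in blobs((S<60)&(V>190),6):
    if s[4]<300 and 150<c[0]<400 :
        r=cv2.minAreaRect(np.argwhere(m)[:,::-1].astype(np.float32))
        print("white",s,c.round(1),np.round(r[1],1),round(r[2]),*[plane(P,[c],z).round(4)[0,:2] for z in(.072,.08,.104)])
cv2.imwrite("pics/w3c.png",im[80:330])
E
```

```text
w3 2.37 [ 0.5307 -0.1554  0.1576] [-3.141e+00 -2.000e-03  3.019e+00]
0.008 0.5258337615718436
white [253 158   5   4  17] [255.1 159.6] [3. 4.] 90 [ 0.5025 -0.1538] [ 0.501  -0.1535] [ 0.4964 -0.1528]
white [277 166   6   6  29] [279.5 168.2] [5. 5.] 90 [ 0.5115 -0.1361] [ 0.5096 -0.1365] [ 0.5041 -0.1376]
white [253 169   5   6  26] [254.8 171.3] [5. 4.] 90 [ 0.5116 -0.1552] [ 0.5097 -0.1549] [ 0.5042 -0.1539]
white [253 183   5  21 104] [255.  193.1] [20.  4.] 90 [ 0.529  -0.1573] [ 0.5265 -0.1569] [ 0.5191 -0.1557]
white [288 186   8   8  47] [291.6 189.6] [7. 7.] 90 [ 0.5297 -0.1284] [ 0.5272 -0.1291] [ 0.5197 -0.131 ]
white [190 260   7   9  28] [193.9 263.3] [8. 6.] 90 [ 0.5843 -0.2161] [ 0.5798 -0.2136] [ 0.5664 -0.206 ]
```

View pics/w3c.png

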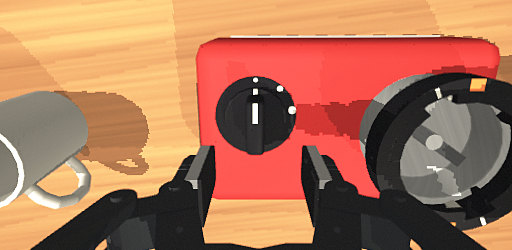

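The w3 crop shows the dial at about (256,194) full frame, its pointer at the small dot (255,160) and the bar lined up with the jaws. Dot positions agree with w2 to 0.3 mm, which confirms the heights. I put the axis at (0.5313, -0.1571).

>>> {"api": "send_rows", "payload": {
  "moves": [
    [[0.0006,-0.0017,-0.02],[0,0,0],0.045],
    [[0,0,-0.02],[0,0,0],0.04],
    [[0,0,-0.015],[0,0,0],0.04],
    [[0,0,-0.0095],[0,0,0],0.04],
    [[0,0,0],[0,0,0],0.04],
    [[0,0,0],[0,0,0],0.005],
    [[0,0,0],[0,0,0],0.005],
    [[0,0,0],[0,0,0],0.005],
    [[0,0,0],[0,0,0],0.005]
  ],
  "squeeze": 25
}}

```text
time: 3.17
eef_pos: [0.5323, -0.1576, 0.096]
ee_rot: [-3.141, 0.002, 3.025]
wrist_force: [-0.9, -3.2, 6.9]
opening: 0.142
gripper_force: 28.8
```

>>> {"api": "send_rows", "payload": {
  "moves": [
    [[0,0,0.001],[0,0,-4],0.005],
    [[0,0,0],[0,0,-4],0.005],
    [[0,0,0],[0,0,-4],0.005],
    [[0,0,0],[0,0,-4],0.005],
    [[0,0,0],[0,0,-4],0.005],
    [[0,0,0],[0,0,-4],0.005],
    [[0,0,0],[0,0,-4],0.005],
    [[0,0,0],[0,0,-4],0.005],
    [[0,0,0],[0,0,-4],0.005],
    [[0,0,0],[0,0,-3],0.005]
  ]
}}

```text
time: 4.0
eef_pos: [0.5319, -0.1583, 0.0962]
ee_rot: [-3.141, 0.002, 2.34]
wrist_force: [1.1, -8.9, -10.9]
opening: 0.143
gripper_force: 26.9
```

>>> {"api": "send_rows", "payload": {
  "moves": [
    [[0,0,0],[0,0,0],0.005],
    [[0,0,0],[0,0,0],0.045],
    [[0,0,0],[0,0,0],0.045],
    [[0,0,0],[0,0,0],0.045],
    [[0,0,0],[0,0,0],0.045],
    [[0,0,0.02],[0,0,0],0.045],
    [[0,0,0.04],[0,0,0],0.045],
    [[0,0,0.03],[0,0,7],0.045],
    [[0,0,0.03],[0,0,7],0.08],
    [[0,0,0],[0,0,7],0.08]
  ]
}}

```text
time: 4.83
eef_pos: [0.5335, -0.1573, 0.2211]
ee_rot: [3.141, 0.007, 2.717]
wrist_force: [1.1, -0.1, 0.8]
opening: 0.793
gripper_force: 0.0
```

```bash
python3 - <<'E'
from h import *
im,P=shot("wrist","w4")
H,S,V=cv2.split(cv2.cvtColor(im,cv2.COLOR_BGR2HSV))
for s,c,m in blobs((S<60)&(V>190),5):
    if s[4]<300 and 150<c[0]<400 :
        print("white",s,c.round(1),*[plane(P,[c],z).round(4)[0,:2] for z in(.072,.08,.104,.125)])
for s,c,m in blobs((H>8)&(H<20)&(S>215)&(V>200),8):
    if s[4]<300:print("orange",s,c.round(1),plane(P,[c],.125).round(4))
cv2.imwrite("pics/w4c.png",im[60:])
E
```

```text
w4 4.83 [ 0.5335 -0.1573  0.2211] [3.141 0.007 2.717]
white [377  64   9   4  11] [381.5  65.7] [ 0.4884 -0.0157] [ 0.4878 -0.0188] [ 0.4861 -0.0283] [ 0.4845 -0.0366]
white [368  69   5   2   5] [370.   69.6] [ 0.4872 -0.0258] [ 0.4866 -0.0287] [ 0.485  -0.0374] [ 0.4836 -0.0449]
white [346  72  18   6  18] [354.5  74.5] [ 0.4853 -0.0397] [ 0.4848 -0.0422] [ 0.4834 -0.0496] [ 0.4821 -0.0562]
white [309  80  30  11  39] [322.8  84.8] [ 0.4817 -0.0687] [ 0.4813 -0.0704] [ 0.4801 -0.0754] [ 0.4791 -0.0797]
white [252  90  56  19  84] [279.2  99.1] [ 0.4767 -0.1096] [ 0.4765 -0.1102] [ 0.4757 -0.1117] [ 0.4751 -0.113 ]
white [376 106   7   8  29] [378.8 109.8] [ 0.5238 -0.0291] [ 0.5223 -0.0319] [ 0.5175 -0.0402] [ 0.5134 -0.0475]
white [222 108  29  11  42] [235.8 113.2] [ 0.4715 -0.1516] [ 0.4714 -0.1509] [ 0.4711 -0.1489] [ 0.4709 -0.1471]
white [388 108   5   6  22] [390.1 110.4] [ 0.5287 -0.0197] [ 0.527  -0.0228] [ 0.5218 -0.0319] [ 0.5173 -0.0399]
white [246 143   4   4  12] [247.5 144.5] [ 0.5026 -0.154 ] [ 0.5017 -0.1533] [ 0.4987 -0.151 ] [ 0.4961 -0.1491]
white [266 143   5   5  19] [268.  145.2] [ 0.5114 -0.1362] [ 0.5102 -0.136 ] [ 0.5065 -0.1353] [ 0.5033 -0.1346]
white [264 152   3   3   6] [265.2 153.3] [ 0.5175 -0.1419] [ 0.5161 -0.1415] [ 0.5119 -0.1403] [ 0.5083 -0.1393]
white [281 157   5   5  21] [282.8 158.9] [ 0.5297 -0.1284] [ 0.5279 -0.1284] [ 0.5227 -0.1283] [ 0.5181 -0.1282]
white [257 161  10  16  64] [261.6 168.4] [ 0.5299 -0.1513] [ 0.5281 -0.1506] [ 0.5229 -0.1486] [ 0.5183 -0.1468]
white [382 205   6   6  30] [384.6 207.6] [ 0.6196 -0.0531] [ 0.6153 -0.0552] [ 0.6025 -0.0616] [ 0.5912 -0.0671]
```

View pics/w4c.png

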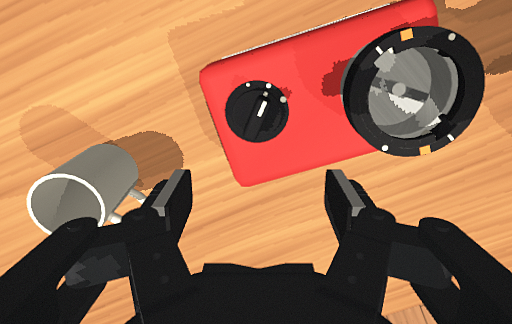

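The w4 crop shows the dial pointer (265,153) at the middle dot (268,145), so the dial is at the first speed, and the whole cup is visible. Cup marks fixed in w2 and w4 agree at z = 0.125 m.

```bash
python3 - <<'E'
from h import *
im,P=load("w4");H,S,V=cv2.split(cv2.cvtColor(im,cv2.COLOR_BGR2HSV))
for s,c,m in blobs((S<60)&(V>170),4):
    if c[0]>370 and c[1]>80 and s[4]<60:print("white",c.round(1),plane(P,[c],.125)[0].round(4))
for s,c,m in blobs((H>8)&(H<22)&(S>150)&(V>220),15):
    if c[0]>390 and s[4]<200:print("orange",s[4],c.round(1),plane(P,[c],.125)[0].round(4))
# lid: views w1 and top
im,P=load("w1");T=camera_params("top")
def q(u,v,w):return meet([tuple(x if i==0 else x[0] for i,x in enumerate(ray(P,[u]))),tuple(x if i==0 else x[0] for i,x in enumerate(ray(T,[v])))]).round(4)
print("lid bar middle w1 x top",q((269.5,174.5),(190.8,229.4),0))
H,S,V=cv2.split(cv2.cvtColor(im,cv2.COLOR_BGR2HSV))
roi=(V<60);roi[:,:240]=0;roi[:,300:]=0;roi[:130]=0;roi[215:]=0
for r in (145,155,165,175,185,195,205,207):
    x=np.where(roi[r])[0];print(r,x.min(),x.max(),end="; ")
E
```

```text
white [451.6  96.4] [0.5265 0.004  0.125 ]
white [378.8 109.7] [ 0.5134 -0.0475  0.125 ]
white [375.  149.9] [ 0.5415 -0.0594  0.125 ]
white [439.8 173.2] [ 0.5809 -0.0184  0.125 ]
white [434.4 181.3] [ 0.5857 -0.024   0.125 ]
white [450.3 197.2] [ 0.6043 -0.0158  0.125 ]
white [384.6 207.6] [ 0.5912 -0.0671  0.125 ]
orange 109 [406.2  94.2] [ 0.511  -0.0258  0.125 ]
orange 68 [424.7 210.2] [ 0.607  -0.0376  0.125 ]
lid bar middle w1 x top [0.4626 0.2046 0.0417]
145 258 281; 155 258 281; 165 258 281; 175 258 281; 185 258 281; 195 259 281; 205 262 279; 207 263 278;
```

>>> {"api": "send_rows", "payload": {
  "moves": [
    [[-0.0073,0.036,-0.002],[0,0,4.8],0.06],
    [[-0.0073,0.036,-0.002],[0,0,4.8],0.06],
    [[-0.0073,0.036,-0.002],[0,0,4.8],0.06],
    [[-0.0073,0.036,-0.002],[0,0,4.8],0.06],
    [[-0.0073,0.036,-0.002],[0,0,4.8],0.06],
    [[-0.0073,0.036,-0.002],[0,0,4.8],0.06],
    [[-0.0073,0.036,-0.002],[0,0,4.8],0.06],
    [[-0.0073,0.036,-0.002],[0,0,4.8],0.06],
    [[-0.0073,0.036,-0.002],[0,0,4.8],0.06],
    [[-0.0073,0.036,-0.002],[0,0,4.8],0.06]
  ]
}}

```text
time: 5.72
eef_pos: [0.4579, 0.2046, 0.1952]
ee_rot: [3.142, -0.001, -2.734]
wrist_force: [0.7, -0.0, 0.2]
opening: 0.7
gripper_force: 0.0
```

>>> {"api": "send_rows", "payload": {
  "moves": [
    [[0,0,-0.03],[0,0,0],0.06],
    [[0,0,-0.03],[0,0,0],0.06],
    [[0,0,0],[0,0,0],0.06]
  ]
}}

```text
time: 5.97
eef_pos: [0.4567, 0.2025, 0.1316]
ee_rot: [-3.141, -0.007, -2.736]
wrist_force: [-0.6, -1.3, -0.7]
opening: 0.704
gripper_force: 0.0
```

```bash
python3 - <<'E'
from h import *
im,P=shot("wrist","w5")
H,S,V=cv2.split(cv2.cvtColor(im,cv2.COLOR_BGR2HSV))
red=((H<6)|(H>174))&(S>150)&(V>90)
for s,c,m in blobs(red,150):
    print("red",s,c.round(1))
    if s[0]>100:
        ct=max(cv2.findContours(m.astype(np.uint8),0,1)[0],key=cv2.contourArea);e=cv2.fitEllipse(cv2.convexHull(ct));print("  ell",np.round(e,1) if 0 else e,plane(P,[e[0]],.018).round(4))
for s,c,m in blobs((S<60)&(V>190),6):
    if s[4]<400:print("white",s,c.round(1),plane(P,[c],.018).round(4))
cv2.imwrite("pics/w5c.png",cv2.resize(im[90:330,130:400],None,fx=2,fy=2,interpolation=cv2.INTER_NEAREST))
E
```

```text
w5 5.97 [0.4567 0.2025 0.1316] [-3.141 -0.007 -2.736]
red [   0  129   51  143 3613] [ 15.6 193.7]
red [209 142  46  92 838] [225.3 175.7]
  ell ((245.73468017578125, 188.42510986328125), (73.10467529296875, 88.58499908447266), 2.2739508152008057) [[0.4634 0.1938 0.018 ]]
red [259 142  48  92 894] [289.2 175.2]
  ell ((268.16021728515625, 188.45352172851562), (75.28118896484375, 89.23358917236328), 178.3016357421875) [[0.4556 0.212  0.018 ]]
white [309  16   5   3   8] [311.1  17.5] [[0.3203 0.1876 0.018 ]]
white [  1 126  19  10  24] [ 10.2 130.6] [[ 0.494  -0.0031  0.018 ]]
white [254 143   5   8  34] [256.4 146.3] [[0.4254 0.1878 0.018 ]]
white [340 264  11   9  57] [343.8 267.4] [[0.4988 0.3098 0.018 ]]
white [210 279   6   7  30] [212.2 282.3] [[0.5636 0.2004 0.018 ]]
```

View pics/w5c.png

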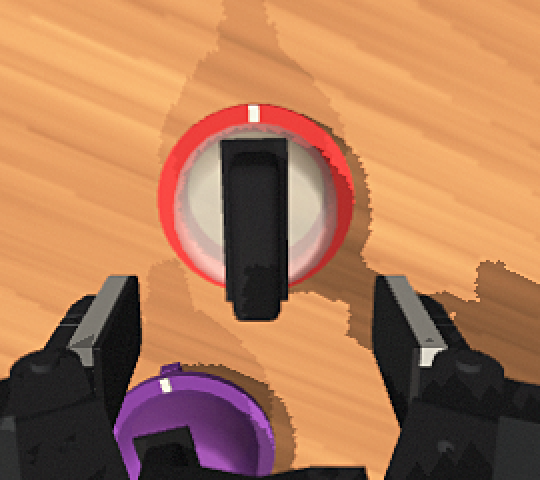

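The w5 crop shows the red lid between the jaws, with its bar running from about (257,160) to (258,250) full frame. Its pointer is at (256,146) and its flange is centred near (257,188).

```bash
python3 - <<'E'
from h import *
from scipy.optimize import least_squares
for t,(x0,x1,y0,y1),pt in(("w1",(225,312,125,210),(268.1,133)),("w5",(200,315,135,240),(256.4,146.3))):
    im,P=load(t);H,S,V=cv2.split(cv2.cvtColor(im,cv2.COLOR_BGR2HSV))
    red=((H<6)|(H>174))&(S>150)&(V>90);m=np.zeros_like(red);m[y0:y1,x0:x1]=red[y0:y1,x0:x1]
    h=cv2.convexHull(np.argwhere(m)[:,::-1].astype(np.float32)).reshape(-1,2)
    w=plane(P,h,.017)[:,:2]
    f=least_squares(lambda p:np.hypot(*(w-p[:2]).T)-p[2],[.46,.2,.043],loss="soft_l1",f_scale=.0005)
    a=plane(P,[pt],.018)[0,:2]-f.x[:2];print(t,f.x.round(4),"pointer r,ang",np.hypot(*a).round(4),(np.degrees(np.arctan2(*a[::-1]))%180).round(2))
    b=(V<60);k=np.zeros_like(b);k[y0:y1+12,x0+20:x1-25]=b[y0:y1+12,x0+20:x1-25]
    s,c,mm=max(blobs(k),key=lambda q:q[0][4])
    ys=range(s[1]+2,s[1]+s[3]-8,4);mid=np.array([[np.where(mm[y])[0].mean(),y] for y in ys])
    q=plane(P,mid,.068)[:,:2];d=cv2.fitLine(q.astype(np.float32),cv2.DIST_L2,0,1e-6,1e-6).ravel()
    o=f.x[:2]-d[2:];print(" bar",s,"yaw",np.degrees(np.arctan2(d[1],d[0]))%180,"axis off centre",d[0]*o[1]-d[1]*o[0])
    ends=[[mid[:,0].mean(),s[1]],[mid[:,0].mean(),s[1]+s[3]-1]];print(" far end z.074",plane(P,ends,.074).round(4).tolist())
E
```

```text
w1 [0.4615 0.2044 0.0434] pointer r,ang 0.0398 25.06
 bar [ 258  142   24   67 1552] yaw 24.680986 axis off centre 0.0007781432476299307
 far end z.074 [[0.4278, 0.1881, 0.074], [0.4865, 0.2145, 0.074]]
w5 [0.4616 0.2044 0.0435] pointer r,ang 0.0398 24.58
 bar [ 240  159   34   91 2774] yaw 24.413086 axis off centre -0.00024289023834508927
 far end z.074 [[0.4255, 0.189, 0.074], [0.4863, 0.2151, 0.074]]
```

>>> {"api": "send_rows", "payload": {
  "moves": [
    [[0.004,0.0018,-0.02],[0,0,1.4],0.06],
    [[0,0,-0.01],[0,0,0],0.055],
    [[0,0,0],[0,0,0],0.05],
    [[0,0,0],[0,0,0],0.05]
  ]
}}

```text
time: 6.35
eef_pos: [0.4631, 0.2047, 0.1069]
ee_rot: [-3.141, 0.0, -2.712]
wrist_force: [0.2, 0.3, 1.0]
opening: 0.584
gripper_force: 0.0
```

>>> {"api": "send_rows", "payload": {
  "moves": [
    [[-0.0015,-0.0003,-0.015],[0,0,0],0.05],
    [[0,0,-0.015],[0,0,0],0.05],
    [[0,0,-0.01],[0,0,0],0.05],
    [[0,0,0],[0,0,0],0.05],
    [[0,0,0],[0,0,0],0.05],
    [[0,0,0],[0,0,0],0.05]
  ]
}}

```text
time: 6.85
eef_pos: [0.4617, 0.2047, 0.0668]
ee_rot: [-3.142, 0.001, -2.711]
wrist_force: [0.3, -0.2, -0.7]
opening: 0.583
gripper_force: 0.0
```

>>> {"api": "send_rows", "payload": {
  "moves": [
    [[0,0,-0.005],[0,0,0],0.05],
    [[0,0,0],[0,0,0],0.03],
    [[0,0,0],[0,0,0],0.005],
    [[0,0,0],[0,0,0],0.005],
    [[0,0,0],[0,0,0],0.005],
    [[0,0,0],[0,0,0],0.005],
    [[0,0,0],[0,0,0],0.005]
  ],
  "squeeze": 40
}}

```text
time: 7.43
eef_pos: [0.4614, 0.2045, 0.0609]
ee_rot: [-3.141, 0.0, -2.71]
wrist_force: [-0.6, -1.2, 4.7]
opening: 0.203
gripper_force: 42.4
```

>>> {"api": "send_rows", "payload": {
  "moves": [
    [[0,0,0.02],[0,0,0],0.005],
    [[0,0,0.035],[0,0,0],0.005],
    [[0,0,0.035],[0,0,0],0.005],
    [[0,0,0.035],[0,0,0],0.005],
    [[0,0,0.025],[0,0,0],0.005]
  ]
}}

```text
time: 7.85
eef_pos: [0.4613, 0.2047, 0.2135]
ee_rot: [3.141, 0.002, -2.71]
wrist_force: [0.7, -0.5, -2.5]
opening: 0.2
gripper_force: 41.7
```

>>> {"api": "send_rows", "payload": {
  "moves": [
    [[0.008,-0.02,0],[0,0,-1],0.005],
    [[0.01,-0.025,0],[0,0,-1],0.005],
    [[0.01,-0.025,0],[0,0,-1],0.005],
    [[0.01,-0.025,0],[0,0,-1],0.005],
    [[0.01,-0.025,0],[0,0,-1],0.005],
    [[0.01,-0.025,0],[0,0,-0.5],0.005],
    [[0.01,-0.025,0],[0,0,0],0.005],
    [[0.01,-0.025,0],[0,0,0],0.005],
    [[0.01,-0.025,0],[0,0,0],0.005],
    [[0.0095,-0.016,0],[0,0,0],0.005]
  ]
}}

```text
time: 8.68
eef_pos: [0.559, -0.0344, 0.2105]
ee_rot: [-3.141, -0.001, -2.808]
wrist_force: [-0.2, -1.4, -2.1]
opening: 0.199
gripper_force: 41.7
```

>>> {"api": "send_rows", "payload": {
  "moves": [
    [[0,0,0],[0,0,0],0.005],
    [[0,0,0],[0,0,0],0.005],
    [[0,0,0],[0,0,0],0.005]
  ]
}}

```text
time: 8.93
eef_pos: [0.5585, -0.0308, 0.2106]
ee_rot: [3.141, -0.0, -2.806]
wrist_force: [-0.3, 0.6, -1.5]
opening: 0.198
gripper_force: 41.7
```

```bash
python3 - <<'E'
from h import *
from scipy.optimize import least_squares
im,P=shot("wrist","w6")
cv2.imwrite("pics/w6c.png",cv2.resize(im[80:330,100:430],None,fx=2,fy=2,interpolation=cv2.INTER_NEAREST))
H,S,V=cv2.split(cv2.cvtColor(im,cv2.COLOR_BGR2HSV))
for s,c,m in blobs((S<60)&(V>180),6):
    if s[4]<120 and 120<c[0]<400:print("white",s,c.round(1),*[plane(P,[c],z)[0,:2].round(4) for z in(.125,.177)])
for s,c,m in blobs((H>8)&(H<22)&(S>150)&(V>220),15):
    if s[4]<200:print("orange",s[4],c.round(1),plane(P,[c],.125)[0].round(4))
E
```

```text
w6 8.93 [ 0.5585 -0.0308  0.2106] [ 3.141 -0.    -2.806]
white [175  50  15   8  15] [182.   53.3] [ 0.4794 -0.1134] [ 0.4823 -0.0994]
white [209  67   9   5   9] [213.   69.2] [ 0.482  -0.0904] [ 0.4843 -0.0818]
white [143  71   4   4  14] [144.5  72.7] [ 0.5002 -0.1348] [ 0.4982 -0.1157]
white [160  88   5   6  25] [162.1  90.4] [ 0.5075 -0.1205] [ 0.5038 -0.1048]
white [122  93  18  11  85] [130.4  98.2] [ 0.5202 -0.1404] [ 0.5134 -0.12  ]
white [150  92   5   4  14] [151.7  93.6] [ 0.5121 -0.1269] [ 0.5073 -0.1097]
white [163 111   6   7  36] [165.6 113.9] [ 0.5224 -0.1142] [ 0.5151 -0.1   ]
white [255 129   4   8  31] [256.5 132.6] [ 0.5132 -0.0475] [ 0.5081 -0.049 ]
white [253 140  16   8  79] [260.9 143.8] [ 0.52   -0.0416] [ 0.5133 -0.0445]
white [255 149   7  12  83] [258.  154.4] [ 0.5283 -0.041 ] [ 0.5196 -0.0441]
white [311 169   6   6  27] [313.6 171.2] [0.5265 0.0037] [ 0.5182 -0.0099]
white [283 256  12  10  55] [286.1 259.2] [0.6046 0.0107] [ 0.5779 -0.0046]
white [230 262   3   3   6] [231.3 262.7] [ 0.6229 -0.0318] [ 0.5919 -0.037 ]
white [282 300   2   3   6] [282.5 301. ] [0.644  0.0223] [0.608  0.0043]
orange 83 [284.4 139.8] [ 0.5113 -0.026   0.125 ]
```

View pics/w6c.png

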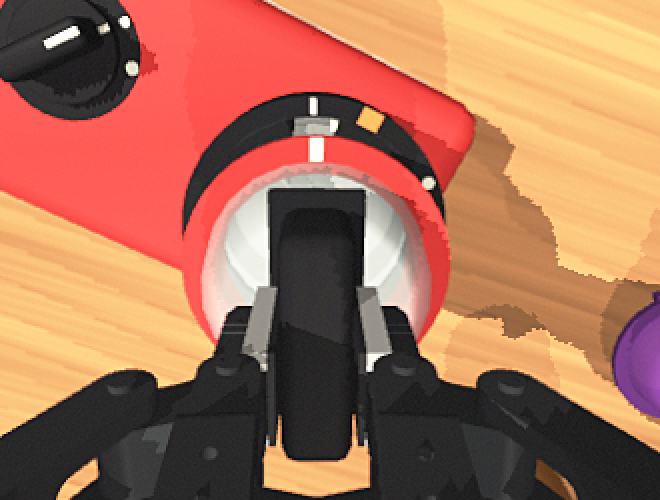

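The w6 crop shows the lid held over the cup. Its pointer at (258,154) is in line with the notch mark (256,133), and its centre is about 1 mm off, which I'll correct.

>>> {"api": "send_rows", "payload": {
  "moves": [
    [[0.0004,-0.0009,-0.01],[0,0,0],0.005],
    [[0,0,-0.01],[0,0,0],0.005],
    [[0,0,0],[0,0,0],0.005],
    [[0,0,0],[0,0,0],0.005],
    [[0,0,0],[0,0,0],0.005]
  ]
}}

```text
time: 9.4
eef_pos: [0.5592, -0.0322, 0.1907]
ee_rot: [3.142, -0.0, -2.806]
wrist_force: [0.5, 0.4, -2.1]
opening: 0.202
gripper_force: 41.6
```

>>> {"api": "send_rows", "payload": {
  "moves": [
    [[-0.0001,0.0004,-0.004],[0,0,0],0.005],
    [[0,0,-0.004],[0,0,0],0.005],
    [[0,0,-0.004],[0,0,0],0.005],
    [[0,0,-0.003],[0,0,0],0.005],
    [[0,0,0],[0,0,0],0.005],
    [[0,0,0],[0,0,0],0.005]
  ]
}}

```text
time: 9.9
eef_pos: [0.5591, -0.0319, 0.1756]
ee_rot: [3.142, -0.0, -2.806]
wrist_force: [0.3, 0.5, -2.0]
opening: 0.202
gripper_force: 41.6
```

>>> {"api": "send_rows", "payload": {
  "moves": [
    [[0,0,-0.002],[0,0,0],0.005],
    [[0,0,-0.001],[0,0,0],0.005],
    [[0,0,-0.001],[0,0,0],0.005],
    [[0,0,-0.0005],[0,0,0],0.005],
    [[0,0,0],[0,0,0],0.005],
    [[0,0,0],[0,0,0],0.005]
  ]
}}

```text
time: 10.4
eef_pos: [0.5592, -0.0321, 0.1719]
ee_rot: [-3.141, 0.0, -2.806]
wrist_force: [-2.7, -0.4, 10.4]
opening: 0.201
gripper_force: 43.2
```

>>> {"api": "send_rows", "payload": {
  "moves": [
    [[0,0,0.0003],[0,0,-2.5],0.005],
    [[0,0,0],[0,0,-2.5],0.005],
    [[0,0,0],[0,0,-2.5],0.005],
    [[0,0,0],[0,0,-2.5],0.005],
    [[0,0,0],[0,0,-2.5],0.005],
    [[0,0,0],[0,0,-2.5],0.005],
    [[0,0,0],[0,0,-2.5],0.005],
    [[0,0,0],[0,0,-2.5],0.005],
    [[0,0,0],[0,0,-2.5],0.005],
    [[0,0,0],[0,0,-2.5],0.005]
  ]
}}

```text
time: 11.23
eef_pos: [0.5592, -0.032, 0.1719]
ee_rot: [-3.141, 0.001, 3.039]
wrist_force: [-1.1, -0.3, 4.0]
opening: 0.2
gripper_force: 42.5
```

>>> {"api": "send_rows", "payload": {
  "moves": [
    [[0,0,0],[0,0,-1.5],0.005],
    [[0,0,0],[0,0,0],0.005],
    [[0,0,0],[0,0,0],0.005],
    [[0,0,0],[0,0,0],0.005],
    [[0,0,0],[0,0,0],0.005]
  ]
}}

```text
time: 11.65
eef_pos: [0.5593, -0.032, 0.1719]
ee_rot: [-3.142, 0.001, 3.015]
wrist_force: [-0.7, -1.0, 4.6]
opening: 0.203
gripper_force: 42.6
```

```bash
python3 - <<'E'
from h import *
im,P=shot("wrist","w7");o=get_obs();print(o["moment"],o["wrist_force"])
cv2.imwrite("pics/w7c.png",cv2.resize(im[80:330,100:430],None,fx=2,fy=2,interpolation=cv2.INTER_NEAREST))
H,S,V=cv2.split(cv2.cvtColor(im,cv2.COLOR_BGR2HSV))
C=np.array([.559,-.0316])
def f(c,z):
    a=plane(P,[c],z)[0,:2]-C;return np.hypot(*a).round(4),(np.degrees(np.arctan2(a[1],a[0]))%180).round(2)
for s,c,m in blobs((S<60)&(V>180),6):
    if s[4]<120 and 200<c[0]<350:print("white",s,c.round(1),f(c,.125),f(c,.129))
for s,c,m in blobs((H>8)&(H<22)&(S>150)&(V>220),15):
    if s[4]<200:print("orange",s[4],c.round(1),f(c,.125))
E
```

```text
w7 11.65 [ 0.5593 -0.032   0.1719] [-3.142e+00  1.000e-03  3.015e+00]
[0.11098932 0.31820173 0.1695376 ] [-2.04594937 -0.37089271  6.96555208]
white [220 142   7  11  43] [223.  146.8] (np.float64(0.0484), np.float64(19.44)) (np.float64(0.0487), np.float64(18.62))
white [255 149   7  11  77] [258. 154.] (np.float64(0.0387), np.float64(172.79)) (np.float64(0.0394), np.float64(172.8))
white [304 153   8   9  56] [307.5 157. ] (np.float64(0.0481), np.float64(132.71)) (np.float64(0.0482), np.float64(133.91))
white [225 257   8   8  30] [230.1 259.4] (np.float64(0.0401), np.float64(143.79)) (np.float64(0.0378), np.float64(142.65))
orange 37 [123.  99.] (np.float64(0.1068), np.float64(40.88))
orange 35 [257.3 136.8] (np.float64(0.0494), np.float64(173.27))
```

View pics/w7c.png

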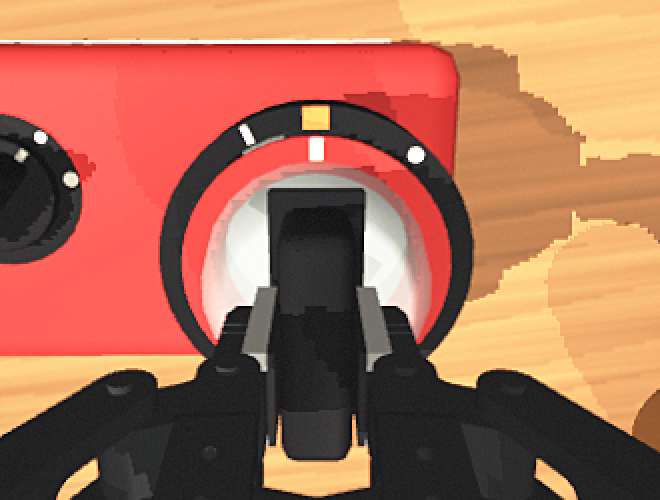

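The w7 crop shows the lid flat on the collar. Its pointer (258,154) stands right at the orange mark (257,137), the angles agree at 172.8° and 173.3°, and it is still gripped at 42 N. I'll hold for another half second, then sign off.

>>> {"api": "send_rows", "payload": {
  "moves": [
    [[0,0,0],[0,0,0],0.005],
    [[0,0,0],[0,0,0],0.005],
    [[0,0,0],[0,0,0],0.005],
    [[0,0,0],[0,0,0],0.005],
    [[0,0,0],[0,0,0],0.005],
    [[0,0,0],[0,0,0],0.005],
    [[0,0,0],[0,0,0],0.005],
    [[0,0,0],[0,0,0],0.005]
  ]
}}

```text
time: 12.37
eef_pos: [0.5593, -0.032, 0.1719]
ee_rot: [-3.142, 0.001, 3.015]
wrist_force: [-1.7, -0.0, 5.3]
opening: 0.205
gripper_force: 42.6
```

```bash
python3 -c "
from plant import *
o=get_obs();print(o['time'],o['ee_rot'],o['gripper_force'],o['wrist_force']);print(sign_off())"
```

```text
12.3667 [-3.14153411e+00  5.83911105e-04  3.01467047e+00] 42.63943612575531 [-1.74881206 -0.0369994   5.25487919]
the job is handed in; nothing more can be done
None
```

I handed the job in at 12.4 s: the camera shows the dial at first speed and the lid flat in the cup with its pointers at the orange pulse marks, still gripped at about 43 N; no verdict came back.

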